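# Put the glassware back in its own drip trays

## Task

The vessels stand in the wrong drip trays: bring the orange beaker to the yellow tray, the blue-footed measuring cylinder to the blue tray, the brown bottle with the black stopper to the black tray, and the red rubber bulb to the red tray, each standing upright inside the tray's rim and let go. The three glass vessels are dripping wet, so never put one on the bare bench, not even for a moment; the empty red tray can serve as the spare place on the way. Do not tip anything over, and leave the pink flask and the timer where they are.

Things in the scene. Friction and masses are not known exactly. Their poses are not given: they have to be found in the camera images.
- amber_bottle: Brown glass reagent bottle with a flared black stopper; round, 112 mm tall; body 52 mm in diameter from the foot to 83 mm, stopper 44 mm across (93 to 112 mm). About 0.1 kg. Origin: centre of its underside; z up along it. It starts in the yellow tray.
- orange_beaker: Small glass beaker with orange contents; 59 mm tall, wall 40 mm in diameter, rim and spout up to 46 mm across. About 25 g. Origin: centre of its underside; z up. It starts in the blue tray. Treat it as one rigid thing.
- blue_cylinder: Tall glass measuring cylinder on a blue six-sided plastic foot; 190 mm tall, foot 44 x 51 mm and 8 mm high, glass tube 27 mm in diameter above it. About 0.11 kg; tips over easily. Origin: centre of its foot's underside; z up along the tube. It starts in the black tray.
- red_bulb: Red rubber pipette bulb standing upright on the bare bench at the start, narrow neck up; 49 mm across at its widest (some 25 mm above its foot), 64 mm tall, about 40 g. Treat it as rigid. Origin: centre of its underside; z up.
- yellow_tray: Fixed round yellow plastic drip tray with an open dished top: 88 mm outside diameter, 12 mm high rim, 72 mm clear inside, inner floor 5 mm above the bench. Origin: centre of its underside, on the bench top; z up.
- blue_tray: Fixed round blue plastic drip tray with an open dished top: 88 mm outside diameter, 12 mm high rim, 72 mm clear inside, inner floor 5 mm above the bench. Origin: centre of its underside, on the bench top; z up.
- black_tray: Fixed round black plastic drip tray with an open dished top: 88 mm outside diameter, 12 mm high rim, 72 mm clear inside, inner floor 5 mm above the bench. Origin: centre of its underside, on the bench top; z up.
- red_tray: Fixed round red plastic drip tray with an open dished top: 88 mm outside diameter, 12 mm high rim, 72 mm clear inside, inner floor 5 mm above the bench. Origin: centre of its underside, on the bench top; z up.
- pink_flask: Bystander, to be left alone: conical glass flask with pink contents, loose; foot 83 mm in diameter, 106 mm tall. Origin: centre of its underside.
- timer: Bystander, to be left alone: flat white lab timer with a dark display and a red button, loose; 62 x 66 x 19 mm. Origin: centre of its underside.

How it is judged (in metres and radians):
At the end, for the whole second after the job is handed in: Orange beaker in the yellow tray, measuring cylinder in the blue tray, brown bottle in the black tray, rubber bulb in the red tray: each within 18 mm of the tray's centre, underside 3 to 9 mm above the bench, within 0.1 rad of upright, at rest, released (horizontal distance between orange_beaker and yellow_tray below 0.018 m and height (world z) of orange_beaker between 0.003 and 0.009 m and angle between each of orange_beaker, blue_cylinder, amber_bottle, red_bulb's own z axis and vertical below 0.1 rad and linear speed of each of orange_beaker, blue_cylinder, amber_bottle, red_bulb below 0.02 m/s and contact force between each of orange_beaker, blue_cylinder, amber_bottle, red_bulb and the fingers below 0.05 N and horizontal distance between blue_cylinder and blue_tray below 0.018 m and height (world z) of blue_cylinder between 0.003 and 0.009 m and horizontal distance between amber_bottle and black_tray below 0.018 m and height (world z) of amber_bottle between 0.003 and 0.009 m and horizontal distance between red_bulb and red_tray below 0.018 m and height (world z) of red_bulb between 0.003 and 0.009 m); the robot touches nothing.
It fails at once if a glass vessel (beaker, cylinder or brown bottle) stands or lies on the bare bench (height (world z) of any of amber_bottle, orange_beaker, blue_cylinder below 0.0025 m).
It fails at once if a vessel or the bulb is tipped over (by more than 0.7 rad) (angle between any of orange_beaker, blue_cylinder, amber_bottle, red_bulb's own z axis and vertical above 0.7 rad).
It fails at once if the pink flask is moved by more than 25 mm (distance of pink_flask from where it was at the start of the episode above 0.025 m).
It fails at once if the timer is moved by more than 25 mm (distance of timer from where it was at the start of the episode above 0.025 m).
It also fails if it takes over 131 s, if anything falls off the work surface, if the arm or the gripper's body presses on something with over 40 N, if the wrist force passes 120 N, or if a joint passes its speed limit or range.

## Robot

A 6-joint arm with a two-finger parallel gripper is mounted at the origin on a cart in front of the work surface, level with it; the furniture and walls round the work are solid. World frame = base frame: x ahead of the robot, y to its left, z up, the work surface at z = 0. Lengths are in m, angles in degrees, forces in N, time in s.
With the tool pointing down it reaches from about 0.325 to 0.85 m from the base axis. Payload 15.5 kg.
Tool frame: the origin (TCP) lies midway between the tips of the shut fingers; the grasp point (between the pads) lies 19 mm behind it; z points along the fingers, y is the line along which they close (so a half turn about z gives the same grasp; the last joint's range is limited). The gripper opens to 91 mm and grips with 3 to 60 N. Pads are 32 mm wide; open, the fingers measure 118 mm over their backs; the gripper's body (76 mm by 178 mm) begins 60 mm behind the grasp point.
Start: joints at [-76.977, 28.281, 77.091, -0, 74.628, -5.472], TCP at [0.198, -0.593, 0.214] pointing down, gripper open.
Joint ranges: [-166.48, 166.48], [-47.26, 123.95], [12.59, 153.08], [-70.14, 250.14], [6.76, 159.57], [-176.63, 176.63]. Speed limits (degrees/s): [108.29, 108.29, 147.25, 172.46, 172.46, 172.46].

## Interface

Orientations are given as a 3x3 rotation matrix whose columns are the frame's x, y, z axes.
In Python, from bench import ctrl gives the robot as it stands. The module is installed in compiled form; this text tells all that it offers. Calls block until the motion is done:
- ctrl.goto(position, orientation): joint-space move of the TCP to a pose.
- ctrl.move_l(position, vel=0.15, ori=None, contact_N=None): straight line of the TCP; ori=None keeps the orientation; vel is the mean speed in m/s. With contact_N (N) it stops when the force on the tool has changed by that much, and returns True; else False.
- ctrl.movej(angles): joint-space move.
- ctrl.command_gripper(opening): opening from 0.0 (shut) to 1.0 (fully open); the grip force is fixed at half the most; returns when the fingers have stopped.
- ctrl.sleep(seconds).
- ctrl.ik(position, orientation): joint angles nearest the present ones, or None.
- ctrl.read_camera(name): name is "scene" or "side" or "wrist"; returns the picture (400x640x3 uint8, blue, green, red); there is no depth.
- ctrl.camera_params(name): a dict with "fx", "fy", "cx", "cy" (pixels), "pose" (4x4, takes a point from camera to world coordinates); the wrist camera has in their place "T_tool_cam" (4x4, takes a point from camera to tool coordinates, whose origin is the TCP and whose axes are the flange's). Camera axes: x right, y up, looking along -z (the intrinsics and any distortion apply to the point x, -y, -z); pixel columns grow to the right and rows downward; lengths in m; the calibration is good to about 2 mm. A picture is of the moment at which its call begins: read the wrist's pose just before it. camera_params takes no time and is no camera call.
A pose or a line that the arm cannot do raises ctrl.MotionError and nothing moves.
- ctrl.sign_off(): hands the job in; it is judged then, once.
Readings, each from a call of its own:
- ctrl.current_t(): time.
- ctrl.current_q(): joint angles.
- ctrl.current_dq(): joint speeds.
- ctrl.current_effort(): joint torques, N m.
- ctrl.current_tool_pos(): TCP position.
- ctrl.current_eef_rot(): TCP orientation.
- ctrl.current_contact_force(): force on the tool from outside, world axes, zero at the start.
- ctrl.current_wrist_torque(): the same for the moment, N m.
- ctrl.current_grip_width(): opening from 0.0 (shut) to 1.0 (fully open).
- ctrl.current_grasp_force(): force on a finger pad.
Only numpy, scipy, OpenCV 4.12 (cv2) and the standard library are available. Lean on these libraries where they do the work, as an engineer would, in place of code of your own. Each camera call takes 0.05 s, during which the arm holds its last target. There are 200 camera calls.

## Working session

There is one attempt and no reset: what is moved stays moved. The work goes in short steps, each a Python script; the robot and the scene stay as the last script left them, time stands still between calls to the robot, and variables do not carry over. Pictures are saved under pics/ and viewed, at most 14 in all, crops included, and the job is handed in when it is done.

```bash
mkdir -p pics; python3 - <<'E'
from bench import ctrl
import cv2
for n in("scene","side"):
    cv2.imwrite(f"pics/{n}0.png",ctrl.read_camera(n)); p=ctrl.camera_params(n); print(n,p)
print(ctrl.camera_params("wrist"),ctrl.current_eef_rot(),ctrl.current_t())
E
```

```text
scene {'fx': 438.588173034873, 'fy': 438.588173034873, 'cx': 314.7412896172392, 'cy': 204.85177130021185, 'pose': array([[ 0.45109274,  0.61236497, -0.64924917, -0.32952827],
       [-0.89226238,  0.2934829 , -0.34312625, -0.34333772],
       [-0.01957497,  0.73408237,  0.67877824,  0.85724617],
       [ 0.        ,  0.        ,  0.        ,  1.        ]])}
side {'fx': 382.0935757477752, 'fy': 382.0935757477752, 'cx': 326.0842280958855, 'cy': 195.812683821099, 'pose': array([[-0.94559778,  0.19535605, -0.26015545,  0.18441565],
       [-0.32453861, -0.62243238,  0.7122167 ,  0.8891525 ],
       [-0.02279334,  0.75790101,  0.65197125,  0.76753525],
       [ 0.        ,  0.        ,  0.        ,  1.        ]])}
{'fx': 319.7070982036847, 'fy': 319.7070982036847, 'cx': 319.8304010557281, 'cy': 204.36414565930872, 'T_tool_cam': array([[ 7.42725084e-04,  9.59837927e-01,  2.80554099e-01,
         7.99342057e-02],
       [ 9.99999530e-01, -8.87559806e-04,  3.89189927e-04,
        -3.06269148e-04],
       [ 6.22567795e-04,  2.80553678e-01, -9.59838135e-01,
        -1.72345988e-01],
       [ 0.00000000e+00,  0.00000000e+00,  0.00000000e+00,
         1.00000000e+00]])} [[ 9.48345015e-01  3.17240724e-01 -2.36966671e-04]
 [ 3.17240785e-01 -9.48344359e-01  1.12307346e-03]
 [ 1.31558633e-04 -1.14023661e-03 -9.99999341e-01]] 0.1
```

View pics/scene0.png

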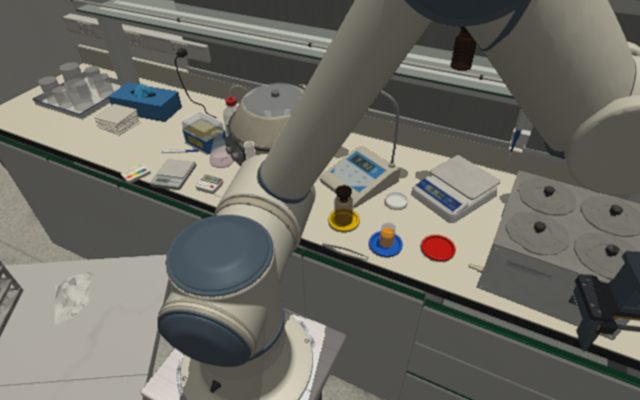

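View pics/side0.png

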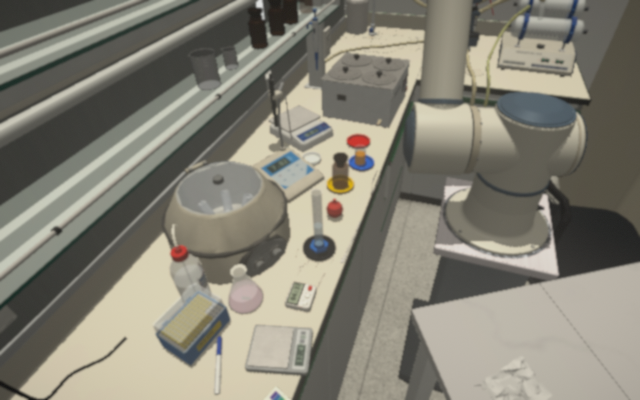

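The side view shows the whole layout: red tray (358,141), blue tray (361,162) with the beaker, yellow tray (340,185) with the bottle, bulb (335,209), black tray (319,247) with the cylinder, flask (244,292), timer (300,293).

```bash
cat > h.py <<'E'
from bench import ctrl
import numpy as np, cv2
def ray(p,T,u,v,z):
    d=T[:3,:3]@np.array([(u-p['cx'])/p['fx'],-(v-p['cy'])/p['fy'],-1]); o=T[:3,3]
    return o+d*(z-o[2])/d[2]
def proj(p,T,P):
    q=np.linalg.inv(T)@np.append(P,1); return np.array([p['cx']+p['fx']*q[0]/-q[2],p['cy']-p['fy']*q[1]/-q[2]])
def wristT():
    T=np.eye(4);T[:3,:3]=ctrl.current_eef_rot();T[:3,3]=ctrl.current_tool_pos()
    return T@ctrl.camera_params('wrist')['T_tool_cam']
def down(a):  # finger closing axis (tool y) at angle a deg in xy plane
    a=np.radians(a); y=np.array([np.cos(a),np.sin(a),0]); z=np.array([0,0,-1.]); return np.column_stack([np.cross(y,z),y,z])
E
python3 - <<'E'
from h import *
for n,L in dict(side=dict(red=(358,141,.012),blue=(361,162,.012),yel=(340,185,.012),blk=(319,247,.012),bulb=(335,209,.03),flask=(246,297,.0),timer=(300,293,.019),cyltop=(317,192,.19),cent=(262,262,0.05),balance=(318,183,.03),hotplate=(323,115,.0)),scene=dict(red=(438,248,.012),blue=(386,244,.012),yel=(344,220,.012),dish=(396,200,0),hotplate=(481,285,0),hptop=(520,175,.1),balL=(412,190,0),edge=(400,278,0),instr=(330,180,0))).items():
    p=ctrl.camera_params(n)
    for k,(u,v,z) in L.items(): print(n,k,ray(p,p['pose'],u,v,z).round(3))
E
```

```text
side red [ 0.474 -0.259  0.012]
side blue [ 0.43  -0.137  0.012]
side yel [0.461 0.002 0.012]
side blk [0.437 0.264 0.012]
side bulb [0.436 0.13  0.03 ]
side flask [0.552 0.455 0.   ]
side timer [0.429 0.417 0.019]
side cyltop [0.44  0.252 0.19 ]
side cent [0.539 0.383 0.05 ]
side balance [0.522 0.034 0.03 ]
side hotplate [ 0.667 -0.425  0.   ]
scene red [ 0.47  -0.272  0.012]
scene blue [ 0.426 -0.149  0.012]
scene yel [ 0.459 -0.016  0.012]
scene dish [ 0.611 -0.113 -0.   ]
scene hotplate [ 0.411 -0.394  0.   ]
scene hptop [ 0.741 -0.408  0.1  ]
scene balL [ 0.673 -0.141  0.   ]
scene edge [ 0.346 -0.215  0.   ]
scene instr [ 0.611  0.098 -0.   ]
```

```bash
python3 - <<'E'
from h import *
ctrl.move_l([0.198,-0.593,0.36])
for i,y in enumerate((-.19,.13)):
    ctrl.goto([.44,y,.36],down(0)); T=wristT(); im=ctrl.read_camera('wrist'); np.save(f'T{i}.npy',T); cv2.imwrite(f'pics/w{i}.png',im)
    print(ctrl.current_q().round(1) if hasattr(ctrl.current_q(),'round') else ctrl.current_q(),ctrl.current_t())
E
```

```text
[-30.6   9.3  83.   -0.   87.7 -30.5] 2.9917
[ 8.9  7.4 85.3 -0.  87.3  9. ] 4.2583
```

View pics/w0.png

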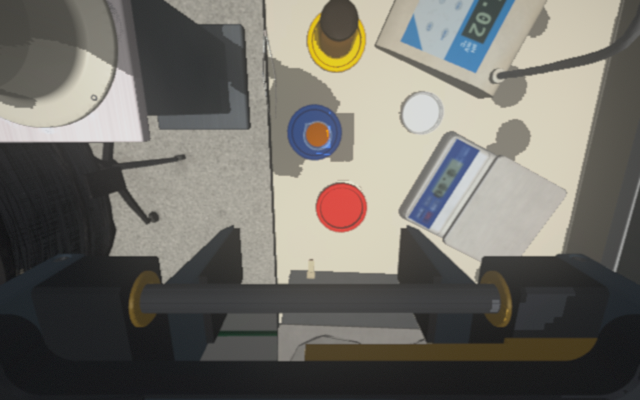

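View pics/w1.png

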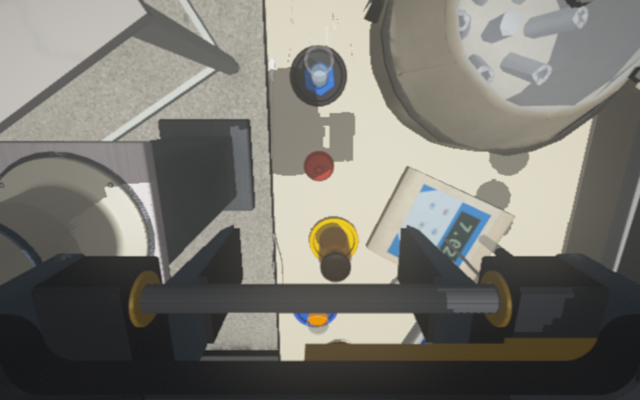

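w0: red tray (341,206), blue tray (315,132) with beaker rim (317,135), yellow tray (337,40), stopper top (339,17). w1: black tray (319,76), cylinder mouth (319,60) with foot (320,80), bulb (319,166), yellow tray (333,242), stopper (335,266).

```bash
python3 - <<'E'
from h import *
p=ctrl.camera_params('wrist')
def hsv(i): return cv2.cvtColor(cv2.imread(f'pics/w{i}.png'),cv2.COLOR_BGR2HSV)
for i,n,u,v,z in [(0,'red',341.5,206,.012),(0,'blue',315,132,.012),(0,'beaker',317,135,.057),(0,'yel',337,40,.012),(0,'stop',339,17,.112),
  (1,'blk',319.5,76,.012),(1,'foot',320,80,.01),(1,'cyltop',319,60,.19),(1,'bulb',319,166,.03),(1,'yel',333,242,.012),(1,'stop',335,266,.112),(1,'instr',366,246,.0),(1,'instr2',408,168,.05),(1,'centr',372,90,.1),(1,'centr',385,20,.1),(0,'bal',400,211,.03),(0,'dish',421,112,.01),(0,'edge',272,150,0)]:
    print(i,n,ray(p,np.load(f'T{i}.npy'),u,v,z).round(4))
for i,n,lo,hi in [(0,'red',(0,150,120),(6,255,255)),(0,'blue',(105,120,60),(125,255,255)),(1,'yel',(22,150,120),(35,255,255)),(1,'bulb',(0,120,60),(8,255,200)),(0,'yel',(22,150,120),(35,255,255))]:
    m=cv2.inRange(hsv(i),lo,hi); k,l,s,c=cv2.connectedComponentsWithStats(m); j=1+s[1:,4].argsort()[::-1][:3]
    for q in j: print(i,n,s[q],c[q].round(1))
E
```

```text
0 red [ 0.4771 -0.2657  0.012 ]
0 blue [ 0.4328 -0.1429  0.012 ]
0 beaker [ 0.4363 -0.1444  0.057 ]
0 yel [ 0.4658 -0.0104  0.012 ]
0 stop [ 0.4629 -0.0053  0.112 ]
1 blk [0.4404 0.26   0.012 ]
1 foot [0.4412 0.2545 0.01  ]
1 cyltop [0.4399 0.2574 0.19  ]
1 bulb [0.4396 0.1255 0.03  ]
1 yel [ 0.464  -0.0118  0.012 ]
1 stop [ 0.4628 -0.0069  0.112 ]
1 instr [ 0.5242 -0.0247  0.    ]
1 instr2 [0.575  0.1258 0.05  ]
1 centr [0.5074 0.2348 0.1   ]
1 centr [0.5194 0.3144 0.1   ]
0 bal [ 0.5724 -0.2691  0.03  ]
0 dish [ 0.5993 -0.1125  0.01  ]
0 edge [ 0.3614 -0.1727  0.    ]
0 red [ 317  184   49   48 1779] [340.8 206.6]
0 blue [293 111  39  42 527] [306.2 126.5]
0 blue [288 106  37  52 199] [298.9 125.4]
0 blue [425 167  42  60 159] [446.2 196.5]
1 yel [310 218  48  40 731] [333.4 233.7]
1 bulb [314 166  19  14 101] [324.  174.4]
1 bulb [311 156  15   8  59] [318.6 159.8]
1 bulb [318 169   1   1   1] [318. 169.]
0 yel [ 307   14   58   58 1300] [335.2  49.5]
```

```bash
cat >> h.py <<'E'
TR=dict(red=(.476,-.266),blue=(.433,-.143),yellow=(.4645,-.011),black=(.440,.2595))
def pick(xy,z,a,hi,op=1.0):
    ctrl.goto([*xy,hi],down(a)); ctrl.command_gripper(op)
    ctrl.move_l([*xy,z+.04],vel=.2); ctrl.move_l([*xy,z],vel=.06)
    ctrl.command_gripper(0); print('grip mm',ctrl.current_grip_width()*91,'F',ctrl.current_grasp_force(),'t',ctrl.current_t())
def lift(hi,vel=.15):
    p=ctrl.current_tool_pos(); ctrl.move_l([p[0],p[1],hi],vel=vel); print('after lift mm',ctrl.current_grip_width()*91)
def place(xy,z,a,hi,up,vel=.2):
    """z: expected TCP height at touch-down"""
    ctrl.move_l([*xy,hi],vel=vel,ori=down(a)); ctrl.move_l([*xy,z+.012],vel=.12); ctrl.sleep(.2)
    c=ctrl.move_l([*xy,z-.003],vel=.02,contact_N=3); print('contact',c,'z err mm',(ctrl.current_tool_pos()[2]-z)*1e3)
    ctrl.command_gripper(1.0); ctrl.move_l([*xy,up],vel=.15); print('t',ctrl.current_t())
def snap(name,n):
    T=wristT(); im=ctrl.read_camera(n); cv2.imwrite(f'pics/{name}.png',im); np.save(f'pics/{name}.npy',T)
E
python3 - <<'E'
from h import *
pick((.436,-.144),.020,0,.20); lift(.14)
place(TR['red'],.020,0,.14,.25)
ctrl.goto([.44,-.17,.36],down(0)); snap('a1','wrist')
E
```

```text
grip mm 39.122163555637115 F 30.00001184484063 t 8.1917
after lift mm 38.725318978812375
contact True z err mm -0.1093370136826255
t 14.3667
```

View pics/a1.png

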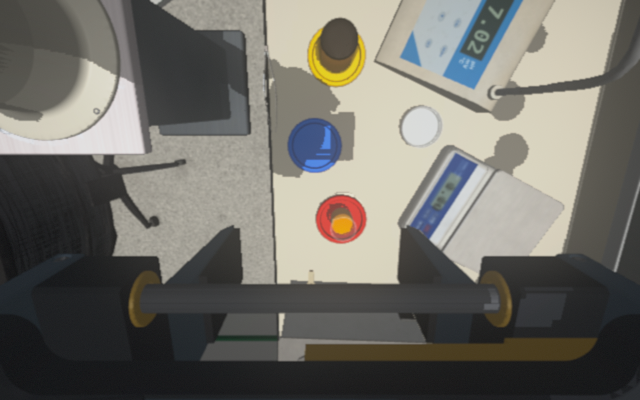

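The beaker stands in the red tray (rim at (342,222)). The blue tray is clear at (315,145). Next I move the cylinder.

```bash
python3 - <<'E'
from h import *
p=ctrl.camera_params('wrist');T=np.load('pics/a1.npy')
for n,u,v,z in [('blue',315,145.5,.012),('red',341,218,.012),('yel',337,53.5,.012),('beaker',342,224,.062),('stop',339,35,.117)]: print(n,ray(p,T,u,v,z).round(4))
ctrl.goto([.44,.15,.36],down(90))
pick((.440,.257),.131,90,.33); lift(.30,.1)
place(TR['blue'],.131,90,.30,.36,.15)
ctrl.goto([.44,0,.40],down(0)); snap('a2','wrist')
E
```

```text
blue [ 0.4326 -0.1435  0.012 ]
red [ 0.4768 -0.2663  0.012 ]
yel [ 0.4657 -0.0081  0.012 ]
beaker [ 0.475  -0.2592  0.062 ]
stop [ 0.4626 -0.0049  0.117 ]
grip mm 26.284710364989486 F 29.981166422367096 t 19.775
after lift mm 26.357063501188716
contact True z err mm -0.3120729526155108
t 29.4333
```

View pics/a2.png

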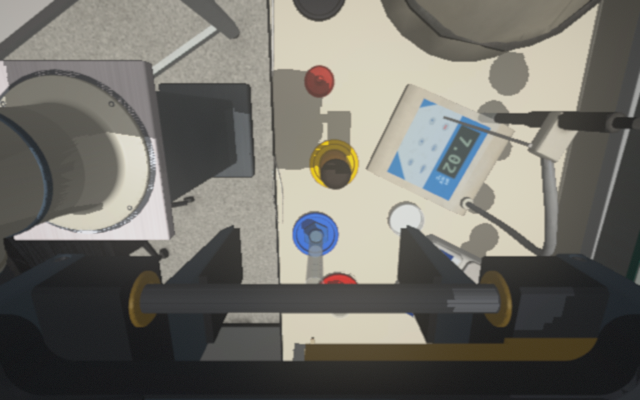

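The cylinder stands in the blue tray (315,233), the bottle is still in yellow (335,167), and the bulb is at (319,81). Next I move the bottle, then the beaker.

```bash
python3 - <<'E'
from h import *
p=ctrl.camera_params('wrist');T=np.load('pics/a2.npy')
for n,u,v,z in [('bulb',319,81,.03),('yel',333.5,164,.012),('stop',335,173,.117)]: print(n,ray(p,T,u,v,z).round(4))
pick((.463,-.006),.049,90,.26); lift(.20)
place(TR['black'],.049,90,.20,.28)
ctrl.goto([.44,.0,.34],down(0))
pick((.476,-.262),.020,0,.20)
lift(.30)
ctrl.move_l([.455,-.14,.31],ori=down(45)) 
place(TR['yellow'],.020,90,.31,.28)
E
```

```text
bulb [0.4388 0.1255 0.03  ]
yel [ 0.4644 -0.0097  0.012 ]
stop [ 0.4622 -0.006   0.117 ]
grip mm 50.12009820958264 F 29.629972488619387 t 35.4083
after lift mm 49.941834093806406
contact True z err mm -0.25456025358730483
t 42.6167
grip mm 38.93927052742309 F 30.000062052276917 t 47.5333
after lift mm 38.83717309762438
contact True z err mm -0.2800042853897434
t 57.5167
```

```bash
python3 - <<'E'
from h import *
pick((.439,.1255),.013,0,.20); lift(.27)
place(TR['red'],.018,0,.27,.30)
ctrl.goto([.44,-.17,.36],down(0)); snap('b1','wrist')
ctrl.goto([.42,.10,.40],down(0)); snap('b2','wrist')
a,b=cv2.imread('pics/b1.png')[:290,180:480],cv2.imread('pics/b2.png')[:290,180:480]
cv2.imwrite('pics/b.png',np.hstack([a,b]))
E
```

```text
grip mm 45.51455377387217 F 30.00019831582904 t 61.9
after lift mm 45.54915065631987
contact True z err mm -0.03343492688074462
t 71.6833
```

View pics/b.png

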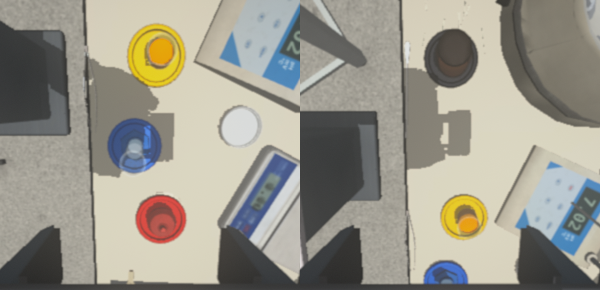

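All four are in their trays. In b1 the beaker is at (340,50), the cylinder at (314,148) and the bulb at (341,220). In b2 the bottle's stopper is at (337,42), with the black tray at (331,57). I'll check the offsets numerically.

```bash
python3 - <<'E'
from h import *
p=ctrl.camera_params('wrist')
for f,n,u,v,z in [('b1','yel',336.5,54,.012),('b1','beaker rim',340,49,.06),('b1','beaker foot',339,57,.012),('b1','blue',314.5,145,.012),('b1','cyl top',313,158,.195),('b1','red',341,218,.012),('b1','bulb',341,222,.03),('b2','blk',331.5,57,.012),('b2','stop',338,41,.117),('b2','bottle foot',334,64,.02),('b2','yel',344.5,217,.012),('b2','beaker rim',348,225,.06)]:
    print(f,n,ray(p,np.load(f'pics/{f}.npy'),u,v,z).round(4))
cv2.imwrite('pics/c.png',cv2.resize(np.hstack([cv2.imread('pics/b1.png')[15:95,290:390],cv2.imread('pics/b2.png')[15:95,280:380]]),None,fx=4,fy=4,interpolation=cv2.INTER_CUBIC))
E
```

```text
b1 yel [ 0.4653 -0.0081  0.012 ]
b1 beaker rim [ 0.4675 -0.0094  0.06  ]
b1 beaker foot [ 0.4691 -0.0122  0.012 ]
b1 blue [ 0.432  -0.1423  0.012 ]
b1 cyl top [ 0.4332 -0.1373  0.195 ]
b1 red [ 0.4772 -0.2662  0.012 ]
b1 bulb [ 0.476  -0.2671  0.03  ]
b2 blk [0.4393 0.2623 0.012 ]
b2 stop [0.444  0.2657 0.117 ]
b2 bottle foot [0.4432 0.2509 0.02  ]
b2 yel [ 0.4661 -0.0089  0.012 ]
b2 beaker rim [ 0.4685 -0.0071  0.06  ]
```

View pics/c.png

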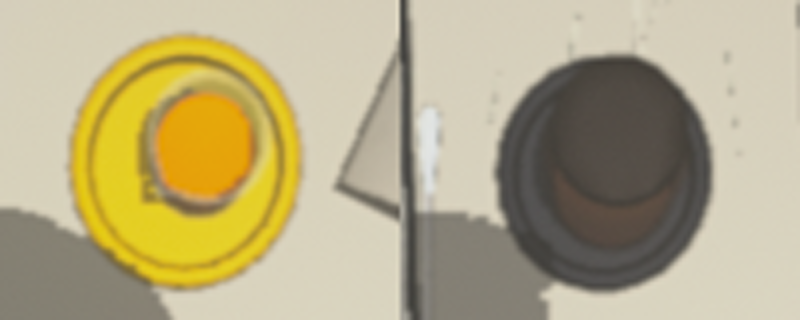

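The close-up shows the beaker and the bottle standing inside their rims, about 5 mm from centre. The arm is clear of everything, so I'm handing in.

```bash
python3 -c "
from bench import ctrl
print(ctrl.current_t(), ctrl.sign_off())"
```

```text
the job is handed in; nothing more can be done
73.3917 None
```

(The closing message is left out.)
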